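Roll the second end rail onto its pencil line

ROBOT

A 6-joint arm with a two-finger parallel gripper is mounted at the origin on the work surface. World frame = base frame: x ahead of the robot, y to its left, z up, the work surface at z = 0. Lengths are in mm, angles in degrees, forces in N, time in s.
With the tool pointing down it reaches from about 350 to 850 mm from the base axis. Payload 8.1 kg.
Tool frame: the origin (TCP) lies at the very end of the fingers, on their centre line; the grasp point (between the pads) lies r.tcp_to_grasp behind it (r.tcp_to_grasp is the distance from the TCP to the grasp point, in mm); z points along the fingers, y is the line along which they close (so a half turn about z gives the same grasp; the last joint's range is limited). The gripper opens to 85 mm and grips with 20 to 120 N. Pads are 22 mm wide; open, the fingers measure 114 mm over their backs; the gripper's body (76 mm by 85 mm) begins 54 mm behind the grasp point. The pads swing forward as they close: fully open they stand 13 mm farther back than shut.
Start: joints at [-77.315, 7.471, 85.268, -0, 87.261, -4.893], TCP at [181.226, -571.981, 231.292] pointing down, gripper open.
Joint ranges: [-169.43, 169.43], [-51.17, 129.36], [1.28, 143.12], [-76.62, 256.62], [0, 156.53], [-152.29, 152.29]. Speed limits (degrees/s): [136.94, 136.94, 159.86, 180, 180, 180].

INTERFACE

Orientations are given as [roll, pitch, yaw] about the fixed x, y, z axes, in that order (R = Rz(yaw) Ry(pitch) Rx(roll)).
In Python, from bench import r gives the robot as it stands.
- The arm moves only by the shell command python3 -m handwheel 'ROWS' [OPENING] [FORCE]. ROWS is JSON, a list of rows, each a list of 4 numbers: the shift along the tool's x, y, z in m, then the turn about the tool's z in degrees. A call has 1 to 10 rows; each row shifts and turns the commanded pose from where the row before left it, along the tool's axes as they then stand; what a row does not reach is not made up. A row lasts 1/10 s, in which the tool goes at most 50 mm and 8.59 degrees, less where a joint would pass 70% of its speed; a pose out of reach is approached as far as the arm can. A call is refused whole if a number of a shift passes 0.05 or a number of a turn 8.59, either way. A call with a gripper value outside its range is refused whole. OPENING is the finger opening in m, from 0 to 0.0854, set as the call begins (- or left out, the last holds). The fingers move at their own pace and stop on an object; FORCE is the grip in N (left out, the last holds). Time passes only in rows, so rows that do not move let the fingers close. It gives the time, the measured TCP pose, the force, the opening and the grip force at its end, in the units of the state.
- r.sense(): the state, without advancing time (a new reading comes with each control period).
- r.snapshot(name): name is "scene" or "top"; returns the picture (420x560x3 uint8, red, green, blue); there is no depth.
- r.camera_params(name): a dict with "fx", "fy", "cx", "cy" (pixels), "R" (3x3) and "t" (3): a world point X has camera coordinates R X + t. Camera axes: x right, y down, z forward; pixel columns grow to the right and rows downward; lengths in mm; the calibration is good to about 2 mm. A picture is of the moment at which its call begins. camera_params takes no time and is no camera call.
- r.hand_in(): hands the job in; it is judged then, once.
The state is a dict: "time": time; "joint_pos": joint angles; "qd": joint speeds; "joint_efforts": joint torques, N m; "tool_pos": TCP position; "tcp_rot": TCP orientation; "ft_force": force on the tool from outside, world axes, zero at the start; "wrist_torque": the same for the moment, N m; "finger_gap": finger opening in mm; "grip_force": force on a finger pad.
Only numpy, scipy, OpenCV 4.12 (cv2) and the standard library are available. Lean on these libraries where they do the work, as an engineer would, in place of code of your own. Each camera call takes 0.05 s, during which the arm holds its last target. There are 200 camera calls.

TASK

One end rail of this serving board, a length of beech dowel, is already glued on; the loose dowel on the board is its twin for the other end. With the fingertips, push the top of the loose dowel sideways so that it rolls, not slides, across the board until it lies squarely centred along the pencil line, and leave it resting there. Never pick the dowel up, and leave the pencil, glue bottle, sanding block and steel square where they are.

Things in the scene. Friction and masses are not known exactly. Their poses are not given: they have to be found in the camera images.
- dowel: the loose beech dowel, a round rod 30 mm in diameter, 180 mm long, about 90 g, lying on its side on the board. Origin mid-length on its axis (15 mm above the board's top); x along its length, y and z turn as it rolls. Starts 95 to 150 mm short of the line, within 2 degrees of parallel to it. Fingertips pressed on its top do not slip: it rolls half as far as they move. Let go, it stops within 3 mm
- board: the serving board, birch plywood 340 x 240 x 9 mm, held fast on the bench, turned up to 90 degrees either way. Origin at the centre of its underside; x along the 340 mm length from the glued rail to the pencil line, y across, z up. The glued rail, a dowel like the loose one (30 mm diameter, 180 mm long), is fixed across it parallel to y with its axis at x = -140 mm
- line (a point): the middle of the pencil line, dark, straight, about 3 mm wide, ruled across the bare end of the board, 30 mm in from the edge (x = +140 mm in the board's frame). The point is on the board's top, 9 mm above the bench; y runs along the line, x points square to it towards the near end edge (the loose dowel starts on its -x side and rolls towards +x), z up
- pencil: bystander: a yellow six-sided pencil 155 mm long and 7 mm thick, lying loose on the board near the glued rail, roughly along it, about 100 mm from the board's centre on the glued rail's side. Origin under its middle, x axis along it.
- glue: bystander: a white wood-glue bottle with a grey nozzle, 54 mm in diameter and 140 mm tall, standing on the bench to the left or right of the board. Origin under its centre.
- sander: bystander: a cork sanding block 115 x 62 x 38 mm lying on the bench on the other side of the board. Origin under its centre, x along its length.
- square: bystander: a flat L-shaped steel square, arms 200 and 124 mm long, 4 mm thick, lying on the bench to the robot's right. Origin under the middle of its long arm.
There are look-alikes about, which are no part of the job. What is meant by the dowel is not pink or white, and is the larger of those in its own colour.

How it is judged:
By the outcome, as a careful person would: the job done as asked, in the order asked, and still so for the second after the job is handed in, with the robot touching nothing.
It also fails if it takes over 64 s, if anything falls off the work surface, if the arm or the gripper's body presses on something with over 40 N, if the wrist force passes 120 N, or if a joint passes its speed limit or range.

## Working session

There is one attempt and no reset: what is moved stays moved. The work goes in short steps, Python scripts to look and compute and a shell command to move; the robot and the scene stay as the last step left them, time stands still between calls to the robot, and variables do not carry over. Pictures are saved under pics/ and viewed, at most 10 in all, crops included, and the job is handed in when it is done.

```bash
mkdir -p pics; cat > h.py <<'E'
import numpy as np, cv2
from bench import r
def snap(n,f):
    im=r.snapshot(n); cv2.imwrite('pics/'+f,im[:,:,::-1]); return im
def ray(n,uv,z):
    c=r.camera_params(n);R=np.array(c['R']);t=np.array(c['t'])
    C=-R.T@t
    d=np.c_[(np.atleast_2d(uv)-[c['cx'],c['cy']])/[c['fx'],c['fy']],np.ones(len(np.atleast_2d(uv)))]@R
    return C+d*((z-C[2])/d[:,2])[:,None]
E
python3 - <<'E'
from h import *
a=snap('top','top1.png');b=snap('scene','scene1.png')
s=r.sense();print(s,r.tcp_to_grasp)
for n in('top','scene'):
    c=r.camera_params(n);print(n,-np.array(c['R']).T@np.array(c['t']),c['fx'])
E
```

```text
{'time': 0.1, 'joint_pos': array([-7.73147296e+01,  7.51218897e+00,  8.53236630e+01, -1.08714495e-03,
        8.72617050e+01, -4.89256150e+00]), 'qd': array([-0.05091093, -0.13840132, -0.14289731,  0.08997099, -0.02177724,
        0.08262482]), 'joint_efforts': array([ 1.30421246e-03, -5.70949781e+01, -5.01943481e+01, -7.01509089e-05,
        8.09843157e-03,  6.85764985e-05]), 'tool_pos': array([ 181.10973435, -571.48711909,  230.32868128]), 'tcp_rot': array([-1.79902706e+02, -7.23853863e-03,  1.75778786e+01]), 'ft_force': array([0.01889178, 0.28194646, 0.13225877]), 'wrist_torque': array([ 0.0097532 ,  0.01819928, -0.04421323]), 'grip_force': 0.0, 'finger_gap': 85.24938064572738} 18.700000000000003
top [288.14185033 -17.85734444 983.46161819] 415.3279528942767
scene [912.35407055 323.22490593 998.4975137 ] 385.90241917598865
```

View pics/top1.png

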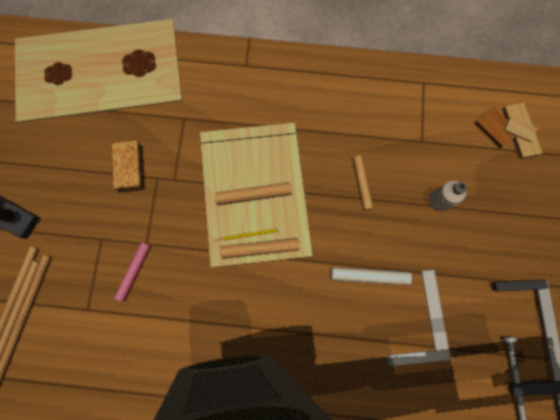

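View pics/scene1.png

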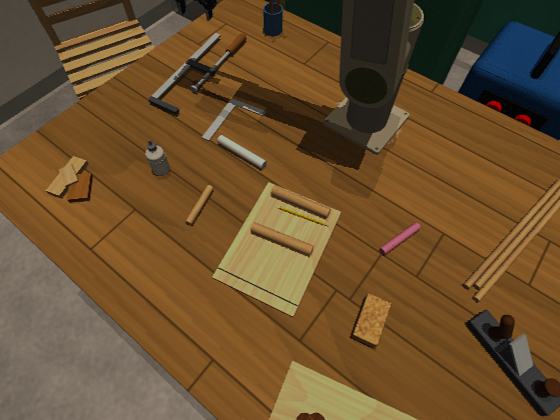

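Top view: the candidates for the dowel are the loose dowel on the board (254,193), the glued rail (260,248), a thinner, shorter beech stick on the bench (362,182), the pink rod (132,272), the white rod (372,277) and the long rods at left (20,310). I choose (254,193), which lies on the board between the rail and the line. The pencil line runs (203,141)–(297,135).

```bash
cat > m.py <<'E'
from h import *
import sys
def dowel(im,n,box,show=None):
    x0,y0,x1,y1=box
    sub=cv2.resize(im[y0:y1,x0:x1],None,fx=6,fy=6,interpolation=cv2.INTER_CUBIC)
    hsv=cv2.cvtColor(sub,cv2.COLOR_RGB2HSV)
    return sub,hsv
E
python3 - <<'E'
from m import *
im=cv2.imread('pics/top1.png')[:,:,::-1].copy()
hsv=cv2.cvtColor(im,cv2.COLOR_RGB2HSV)
for p in [(254,193),(230,197),(254,200),(254,187),(240,165),(270,165),(260,248),(248,138),(249,234),(180,180)]: print(p,im[p[1],p[0]],hsv[p[1],p[0]])
cv2.imwrite('pics/c1.png',cv2.resize(im[115:275,190:320],None,fx=3.7,fy=3.7,interpolation=cv2.INTER_CUBIC)[:,:,::-1])
E
```

```text
(254, 193) [180 134  77] [ 17 146 180]
(230, 197) [174 125  69] [ 16 154 174]
(254, 200) [131 117  71] [ 23 117 131]
(254, 187) [151 121  72] [ 19 133 151]
(240, 165) [179 161 101] [ 23 111 179]
(270, 165) [179 152  94] [ 20 121 179]
(260, 248) [177 134  76] [ 17 146 177]
(248, 138) [129 107  68] [ 19 121 129]
(249, 234) [166 143   0] [ 26 255 166]
(180, 180) [92 59 23] [ 16 191  92]
```

View pics/c1.png

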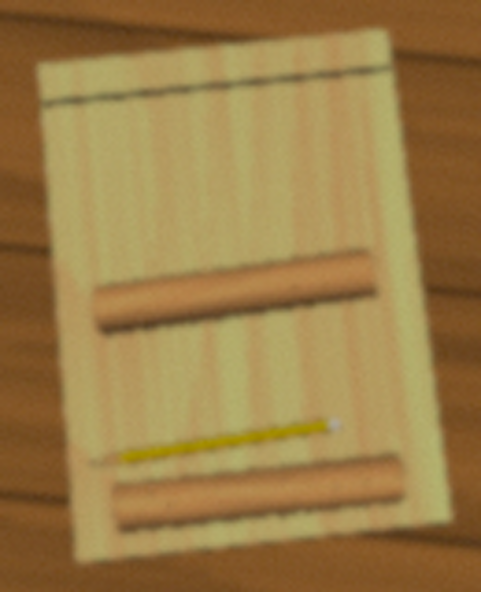

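The crop confirms it: a beech-coloured round dowel the same size as the glued rail, at about (254,193), with the dark pencil line beyond it. Next I measure them.

```bash
cat > m.py <<'E'
from h import *
def rods(im,n='top'):
    a=im.astype(float); R,G,B=a[...,0]+1,a[...,1],a[...,2]
    m=((G/R<0.785)&(R>135)).astype(np.uint8)
    m=cv2.morphologyEx(m,cv2.MORPH_OPEN,np.ones((3,3),np.uint8))
    out=[]
    for c in cv2.findContours(m,cv2.RETR_EXTERNAL,cv2.CHAIN_APPROX_NONE)[0]:
        M=np.zeros(m.shape,np.uint8); cv2.drawContours(M,[c],-1,1,-1)
        p=np.argwhere(M)[:,::-1].astype(float)
        if len(p)<250 or len(p)>2500: continue
        w=ray(n,p,26.)
        (cx,cy),(l,s),an=cv2.minAreaRect(w[:,:2].astype(np.float32))
        mu=w[:,:2].mean(0);ev,V=np.linalg.eigh(np.cov((w[:,:2]-mu).T));v=V[:,1]
        v=v*np.sign(v[1])   # along +y world
        out.append((p.mean(0).round(1),np.round([cx,cy],1),mu.round(1),round(np.degrees(np.arctan2(-v[0],v[1])),2),round(max(l,s)),round(min(l,s))))
    return out
E
python3 - <<'E'
from m import *
im=cv2.imread('pics/top1.png')[:,:,::-1].copy()
for o in rods(im): print(*o)
# board
a=im.astype(float)
sub=np.zeros(im.shape[:2],np.uint8); sub[110:280,185:325]=1
m=((a[...,0]>110)&(a[...,1]>90)).astype(np.uint8)*sub
m=cv2.morphologyEx(m,cv2.MORPH_CLOSE,np.ones((9,9),np.uint8))
c=max(cv2.findContours(m,cv2.RETR_EXTERNAL,cv2.CHAIN_APPROX_NONE)[0],key=cv2.contourArea)
w=ray('top',c[:,0].astype(float),9.)[:,:2]
print('board',cv2.minAreaRect(w.astype(np.float32)))
# line: darkest row per column
gr=a.sum(2); P=[]
for u in range(208,293):
    e=round(141-(u-203)*6/94); rows=np.arange(e-4,e+5); col=gr[rows,u]
    wt=np.clip(np.percentile(col,60)-col,0,None); P.append((u,(wt*rows).sum()/wt.sum()))
L=ray('top',np.array(P),9.)[:,:2]
vx,vy,x0,y0=cv2.fitLine(L.astype(np.float32),cv2.DIST_HUBER,0,.01,.01).ravel()
s=np.sign(vy);print('line',L.mean(0),np.degrees(np.arctan2(-vx*s,vy*s)),L[0],L[-1])
E
```

```text
[ 17.7 303.2] [229.4 549.6] [233.2 548.5] 80.32 199 14
[ 22.9 310.5] [217.6 532.8] [219.3 533. ] 80.39 258 13
[ 16.8 284. ] [268.5 561.9] [274.5 560.7] 80.18 187 16
[130.5 271.6] [329.5 310.7] [328.4 310.1] 73.32 139 23
[259.2 247. ] [415.4  25.2] [414.9  24.4] 11.97 184 27
[253.3 192. ] [545.1  54.4] [544.7  53.1] 14.15 184 26
[362.9 180. ] [ 600.3 -206. ] [ 602.5 -205.5] -75.25 134 19
[124.7 163.7] [583.3 371.1] [582.6 371. ] -76.82 116 61
[391.4 128. ] [ 743.7 -251.5] [ 744.  -268.5] 4.32 171 40
[448.6 126.8] [ 764.3 -410.7] [ 762.4 -409.9] 12.54 127 35
[317.6  81. ] [851.7 -25.8] [852.8 -75.4] -0.97 622 37
[102.3  59.5] [853.6 482.7] [854.4 479.7] 16.4 144 37
[163.2  51.1] [893.8 329.6] [895.2 328.3] 10.3 69 34
board ((553.183837890625, 40.74934387207031), (408.42633056640625, 274.7345886230469), 12.348048210144043)
line [688.63570511  78.78681642] 12.3184 [666.58576297 181.92362821] [711.33394236 -24.68831518]
```

```bash
python3 -m handwheel '[[0,0,0,3.4],[0.025,-0.026,0,0],[0.025,-0.026,0,0],[0.025,-0.026,0,0],[0.025,-0.026,0,0],[0.025,-0.026,0,0],[0.025,-0.026,0,0],[0.025,-0.026,0,0],[0.025,-0.026,0,0],[0.025,-0.026,0,0]]' 0.0854 && python3 -m handwheel '[[0.025,-0.026,0,0],[0.025,-0.026,0,0],[0.025,-0.026,0,0],[0.025,-0.026,0,0],[0.025,-0.026,0.02,0],[0.025,-0.026,0.03,0],[0.025,-0.026,0.03,0],[0.025,-0.026,0.03,0],[0.025,-0.026,0.03,0],[0,0,0,0]]'
```

```text
time: 1.1
tool_pos: [342.4, -288.5, 230.9]
tcp_rot: [-180.0, 0.0, 14.2]
ft_force: [0.8, -0.0, 0.2]
finger_gap: 85.4
grip_force: 0.0
time: 2.1
tool_pos: [500.1, -4.2, 85.6]
tcp_rot: [-179.8, 0.5, 14.4]
ft_force: [-1.9, -0.3, -0.9]
finger_gap: 85.4
grip_force: 0.0
```

```bash
python3 -m handwheel '[[0.025,-0.022,0,0],[0.025,-0.022,0.0,0],[0,0,0.02,0],[0,0,0.015,0],[0,0,0.01,0],[0,0,0,0],[0,0,0,0]]' ; python3 - <<'E'
from m import *
snap('scene','s2.png');im=snap('top','t2.png')
im=cv2.imread('pics/s2.png');cv2.imwrite('pics/s2c.png',cv2.resize(im[150:330,190:380],None,fx=3,fy=3))
E
```

```text
time: 2.8
tool_pos: [540.2, 46.2, 46.3]
tcp_rot: [-180.0, 0.0, 14.1]
ft_force: [-0.3, -0.0, 0.5]
finger_gap: 85.9
grip_force: 0.0
```

View pics/s2c.png

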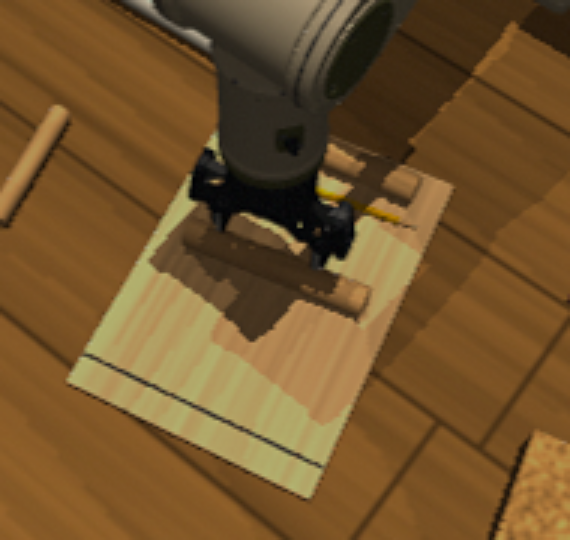

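The crop shows both fingertips just above the dowel, one near each end, slightly behind its axis. The pencil is clear and the line is ahead. Next I feel for contact.

```bash
python3 -m handwheel '[[-0.002,-0.007,0.005,0],[0,0,0.005,0],[0,0,0.003,0],[0,0,0,0]]'; python3 -m handwheel '[[0,0,0.003,0],[0,0,0.002,0],[0,0,0,0]]';
```

```text
time: 3.3
tool_pos: [536.3, 53.3, 32.5]
tcp_rot: [-180.0, 0.1, 14.2]
ft_force: [0.2, 0.1, -1.2]
finger_gap: 85.4
grip_force: 0.0
time: 3.6
tool_pos: [536.7, 53.2, 27.9]
tcp_rot: [-180.0, 0.0, 14.2]
ft_force: [0.7, 0.1, 0.1]
finger_gap: 85.5
grip_force: 0.0
```

```bash
python3 -m handwheel '[[0,0,0.001,0],[0,0,0.0,0]]'; python3 -m handwheel '[[0,0,0.001,0],[0,0,0,0]]';python3 -m handwheel '[[0,0,0.0005,0],[0,0,0,0]]'
```

```text
time: 3.8
tool_pos: [537.0, 53.2, 27.3]
tcp_rot: [-180.0, -0.0, 14.2]
ft_force: [-0.2, 0.0, 1.2]
finger_gap: 85.4
grip_force: 0.0
time: 4.0
tool_pos: [536.9, 53.2, 26.2]
tcp_rot: [-180.0, 0.0, 14.2]
ft_force: [-0.1, -0.9, -0.5]
finger_gap: 85.5
grip_force: 0.0
time: 4.2
tool_pos: [537.0, 53.2, 25.9]
tcp_rot: [180.0, -0.0, 14.2]
ft_force: [-0.2, -0.7, 0.2]
finger_gap: 85.3
grip_force: 0.0
```

```bash
for i in 1; do python3 -m handwheel '[[0,0,0.0005,0],[0,0,0,0]]'; python3 -m handwheel '[[0,0,0.0005,0],[0,0,0,0]]'; python3 -m handwheel '[[0,0,0.0005,0],[0,0,0,0]]'; done | grep -E "tool_pos|ft"
```

```text
tool_pos: [537.4, 53.3, 25.8]
ft_force: [0.1, 0.6, 3.7]
tool_pos: [537.8, 53.4, 25.7]
ft_force: [-0.0, 1.8, 6.7]
tool_pos: [538.3, 53.5, 25.6]
ft_force: [-0.3, 1.2, 8.4]
```

Contact at about 8 N. First stroke, with the 2° squaring twist.

```bash
python3 -m handwheel '[[0.002,0,0,0],[0.004,0,0,0.5],[0.005,0,0,0.5],[0.005,0,0,0.5],[0.005,0,0,0.5],[0.005,0,0,0],[0.004,0,0,0],[0,0,0,0]]'; python3 - <<'E'
from m import *
snap('scene','s3.png')
im=cv2.imread('pics/s3.png');cv2.imwrite('pics/s3c.png',cv2.resize(im[150:330,190:380],None,fx=3,fy=3))
E
```

```text
time: 5.6
tool_pos: [567.7, 60.1, 25.4]
tcp_rot: [180.0, -0.1, 12.2]
ft_force: [0.9, 0.1, 7.5]
finger_gap: 85.4
grip_force: 3.7
```

View pics/s3c.png

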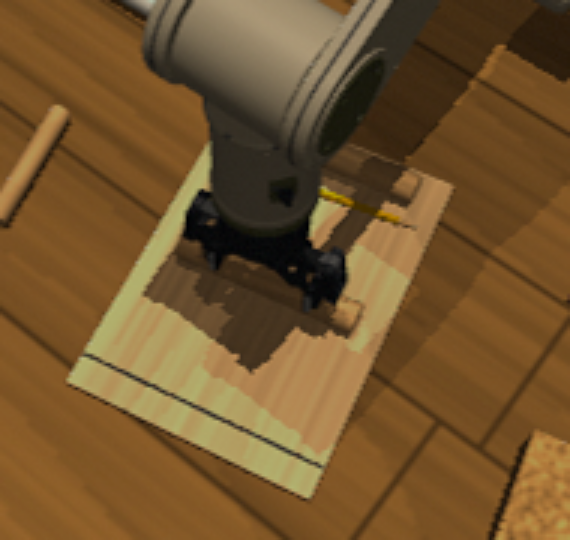

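The dowel rolled about 15 mm and the fingertips are still on it. Its right end is now at crop (347,317), moving toward the line. I ratchet on.

```bash
python3 -m handwheel '[[0,0,-0.006,0],[-0.016,0,0,0],[0,0,0.004,0],[0,0,0.002,0],[0,0,0,0]]'; python3 -m handwheel '[[0.003,0,0,0],[0.006,0,0,0],[0.007,0,0,0],[0.007,0,0,0],[0.006,0,0,0],[0.003,0,0,0],[0,0,0,0]]'; python3 - <<'E'
from m import *
for o in rods(snap('top','t4.png')):
    if 300<o[1][0]<720 and -50<o[1][1]<200: print(*o)
E
```

```text
time: 6.15
tool_pos: [552.2, 57.0, 25.7]
tcp_rot: [180.0, -0.2, 12.2]
ft_force: [-0.4, 1.8, 8.6]
finger_gap: 85.3
grip_force: 4.5
time: 6.85
tool_pos: [583.7, 63.9, 25.4]
tcp_rot: [-180.0, -0.2, 12.2]
ft_force: [1.0, 1.8, 7.3]
finger_gap: 85.0
grip_force: 4.0
[213.2 157.7] [618.5 154.3] [620.4 160.2] 77.8 83 51
```

```bash
python3 -m handwheel '[[0,0,-0.006,0],[-0.016,0,0,0],[0,0,0.004,0],[0,0,0.002,0],[0,0,0,0]]'|grep -E "pos|ft"; python3 -m handwheel '[[0.003,0,0,0],[0.006,0,0,0],[0.007,0,0,0],[0.007,0,0,0],[0.006,0,0,0],[0.003,0,0,0],[0,0,0,0]]'|grep -E "pos|ft";  python3 -m handwheel '[[0,0,-0.006,0],[-0.016,0,0,0],[0,0,0.004,0],[0,0,0.002,0],[0,0,0,0]]'|grep -E "pos|ft"; python3 -m handwheel '[[0.003,0,0,0],[0.006,0,0,0],[0.007,0,0,0],[0.007,0,0,0],[0.006,0,0,0],[0.003,0,0,0],[0,0,0,0]]'|grep -E "pos|ft|time"; python3 - <<'E'
from m import *
snap('scene','s5.png')
im=cv2.imread('pics/s5.png');cv2.imwrite('pics/s5c.png',cv2.resize(im[150:330,190:380],None,fx=3,fy=3))
E
```

```text
tool_pos: [568.0, 60.4, 25.6]
ft_force: [-0.4, 1.8, 8.8]
tool_pos: [599.6, 67.2, 25.4]
ft_force: [0.9, 1.7, 8.3]
tool_pos: [583.6, 63.7, 25.6]
ft_force: [-1.3, 1.6, 9.5]
time: 9.3
tool_pos: [615.3, 70.7, 25.5]
ft_force: [-0.7, 2.0, 8.7]
```

View pics/s5c.png

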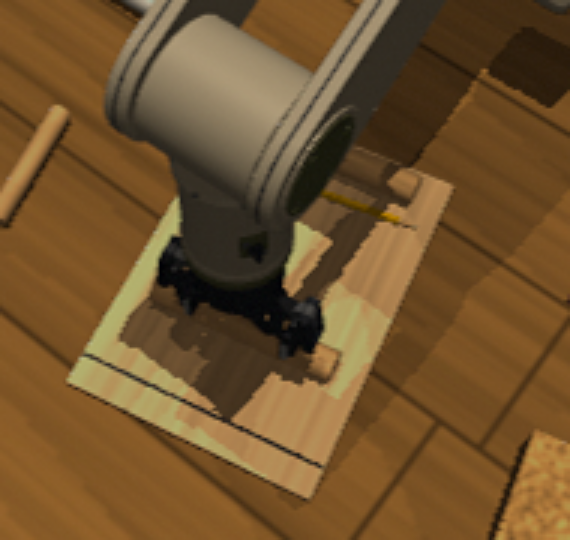

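The dowel follows, with its right end now at crop (325,362), roughly halfway there and parallel to the line. Three more strokes, then I back off and measure.

```bash
python3 -m handwheel '[[0,0,-0.006,0],[-0.016,0,0,0],[0,0,0.004,0],[0,0,0.002,0],[0,0,0,0]]'|grep -E "pos|ft"; python3 -m handwheel '[[0.003,0,0,0],[0.006,0,0,0],[0.007,0,0,0],[0.007,0,0,0],[0.006,0,0,0],[0.003,0,0,0],[0,0,0,0]]'|grep -E "pos|ft";  python3 -m handwheel '[[0,0,-0.006,0],[-0.016,0,0,0],[0,0,0.004,0],[0,0,0.002,0],[0,0,0,0]]'|grep -E "pos|ft"; python3 -m handwheel '[[0.003,0,0,0],[0.006,0,0,0],[0.007,0,0,0],[0.007,0,0,0],[0.006,0,0,0],[0.003,0,0,0],[0,0,0,0]]'|grep -E "pos|ft|time";  python3 -m handwheel '[[0,0,-0.006,0],[-0.016,0,0,0],[0,0,0.004,0],[0,0,0.002,0],[0,0,0,0]]'|grep -E "pos|ft"; python3 -m handwheel '[[0.003,0,0,0],[0.006,0,0,0],[0.007,0,0,0],[0.007,0,0,0],[0.006,0,0,0],[0.003,0,0,0],[0,0,0,0]]'|grep -E "pos|ft|time"
python3 -m handwheel '[[0,0,-0.006,0],[0,0,-0.03,0],[-0.03,0,-0.03,0],[-0.04,0,-0.02,0],[-0.045,0,0,0],[-0.045,0,0,0],[-0.045,0,0,0],[-0.045,0,0,0],[0,0,0,0]]'
python3 - <<'E'
from m import *
im=snap('top','t6.png');snap('scene','s6.png')
for o in rods(im):
    if 300<o[1][0]<720 and -50<o[1][1]<200: print(*o)
cv2.imwrite('pics/t6c.png',cv2.resize(im[110:280,190:330,::-1],None,fx=3.5,fy=3.5))
E
```

```text
tool_pos: [599.3, 67.1, 25.6]
ft_force: [-1.2, -0.1, 9.5]
tool_pos: [631.0, 74.0, 25.6]
ft_force: [0.3, 1.6, 9.5]
tool_pos: [614.7, 70.4, 25.5]
ft_force: [-2.0, 1.6, 8.4]
time: 11.75
tool_pos: [646.7, 77.4, 25.7]
ft_force: [0.2, 0.7, 9.5]
tool_pos: [630.2, 73.8, 25.3]
ft_force: [-1.1, 0.9, 7.0]
time: 12.95
tool_pos: [662.3, 80.8, 25.7]
ft_force: [-1.6, 0.5, 9.5]
time: 13.85
tool_pos: [409.1, 27.1, 107.6]
tcp_rot: [-179.9, 0.3, 12.1]
ft_force: [0.3, 0.4, -0.2]
finger_gap: 85.2
grip_force: 0.0
[244.5 146.9] [656.7  79.9] [656.1  87.6] 15.35 177 27
```

View pics/t6c.png

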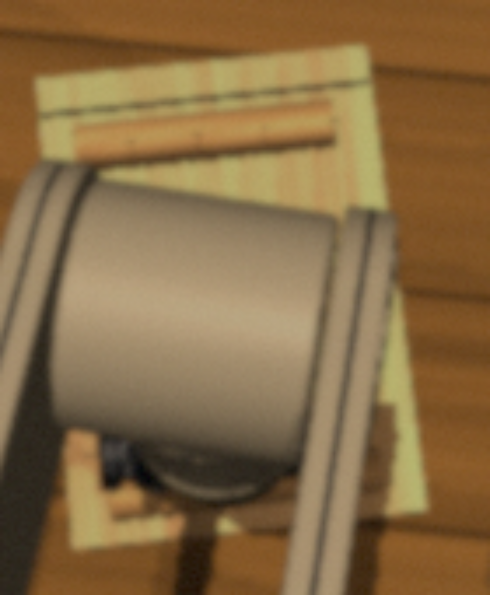

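The top crop shows the dowel at crop (74–335, ~132), just short of the line (40,115)–(370,82), and the pencil and rail region is undisturbed. I measure the edges precisely.

```bash
cat > fin.py <<'E'
from m import *
A=np.radians(12.15)  # board yaw
ex=np.array([np.cos(A),np.sin(A)]);ey=np.array([-ex[1],ex[0]])
O=np.array([688.,82.])
def meas(im,box,thr=0.80):
    u0,v0,u1,v1=box
    a=cv2.GaussianBlur(im,(3,3),0).astype(float);q=a[...,1]/(a[...,0]+1)
    m=np.zeros(q.shape,np.uint8);m[v0:v1,u0:u1]=(q[v0:v1,u0:u1]<thr)&(a[v0:v1,u0:u1,0]>110)
    m=cv2.morphologyEx(m,cv2.MORPH_OPEN,np.ones((5,9),np.uint8))
    p=np.argwhere(m)[:,::-1].astype(float)
    w=(ray('top',p,24.)[:,:2]-O)@np.c_[ex,ey]
    mids=[];ws=[]
    for y in np.arange(np.percentile(w[:,1],1)+8,np.percentile(w[:,1],99)-8,4):
        s=w[abs(w[:,1]-y)<3][:,0]
        if len(s)>4: mids.append((y,(s.min()+s.max())/2));ws.append(np.ptp(s))
    k,b=np.polyfit(*np.array(mids).T,1)
    # ends in strip around the axis
    st=w[abs(w[:,0]-k*w[:,1]-b)<7];
    yc=(st[:,1].min()+st[:,1].max())/2
    print('axis x rel O at yc',round(k*yc+b,1),'yc',round(yc,1),'len',round(np.ptp(st[:,1])),'width',round(np.median(ws),1),'yaw rel deg',round(-np.degrees(np.arctan(k)),2))
def line(im):
    gr=im.astype(float).sum(2);P=[]
    for u in range(208,293):
        e=round(141-(u-203)*6/94);rows=np.arange(e-3,e+4);c=gr[rows,u]
        wt=np.clip(np.percentile(c,60)-c,0,None);P.append((u,(wt*rows).sum()/wt.sum()))
    L=(ray('top',np.array(P),9.)[:,:2]-O)@np.c_[ex,ey]
    k,b=np.polyfit(L[:,1],L[:,0],1);print('line x at y0',round(b,1),'yaw',round(-np.degrees(np.arctan(k)),2))
E
python3 - <<'E'
from fin import *
a=cv2.imread('pics/top1.png')[:,:,::-1].copy();b=cv2.imread('pics/t6.png')[:,:,::-1].copy()
line(a);line(b)
meas(a,(212,175,296,208));meas(a,(216,236,302,262));meas(b,(205,136,292,162))
# board side edges at rows near the line
for im in(a,b):
  for v in (146,150,154):
    g=np.abs(np.diff(cv2.GaussianBlur(im,(3,3),0).astype(float)[v,:,1]));l=195+g[195:212].argmax()+.5;rr=290+g[290:306].argmax()+.5
    w=(ray('top',[(l,v),(rr,v)],9.)[:,:2]-O)@np.c_[ex,ey];print(w[:,1].round(1),w[:,1].mean().round(1),np.ptp(w[:,1]).round(1))
E
```

```text
line x at y0 -0.1 yaw 0.14
line x at y0 -0.9 yaw -0.39
axis x rel O at yc -147.3 yc 2.4 len 184 width 27.3 yaw rel deg 1.57
axis x rel O at yc -280.5 yc 2.2 len 185 width 27.9 yaw rel deg -0.02
axis x rel O at yc -29.8 yc 9.6 len 167 width 26.5 yaw rel deg 2.57
[ 121.6 -118.9] 1.4 240.5
[ 122.3 -120.1] 1.1 242.4
[ 120.6 -118.8] 0.9 239.4
[ 121.6 -118.9] 1.4 240.5
[ 122.3 -117.6] 2.4 239.9
[ 120.6 -118.8] 0.9 239.4
```

```bash
python3 - <<'E'
from fin import *
b=cv2.imread('pics/t6.png')[:,:,::-1].copy()
a=cv2.GaussianBlur(b,(3,3),0).astype(float);q=a[...,1]/(a[...,0]+1)
for v in range(136,160,1): print(v,' '.join('%2d'%(100*q[v,u]) for u in range(205,294,4)))
cv2.imwrite('pics/t6d.png',cv2.resize(b[128:165,195:305,::-1],None,fx=7,fy=7,interpolation=cv2.INTER_CUBIC))
E
```

```text
136 91 90 91 92 92 90 85 85 87 91 88 83 92 88 85 88 85 85 84 80 86 89 95
137 91 90 91 92 92 90 85 85 87 90 88 83 92 89 86 88 85 85 84 79 85 89 95
138 92 90 91 92 92 90 85 85 87 90 88 83 92 90 86 88 85 83 81 76 85 89 94
139 91 90 91 92 92 89 86 85 86 90 89 83 91 89 84 86 81 78 77 73 84 88 95
140 91 90 91 93 90 89 85 85 87 89 88 82 88 86 80 81 76 73 73 71 82 88 95
141 91 90 91 92 90 89 86 85 86 87 86 79 83 80 75 74 73 72 72 73 82 88 95
142 90 89 90 92 91 88 85 82 83 83 81 76 76 74 72 71 72 73 75 76 82 87 95
143 90 90 90 91 89 85 83 78 79 77 75 73 73 71 72 72 74 77 79 80 82 86 95
144 90 91 88 88 84 80 77 74 75 74 74 73 73 73 74 75 78 81 82 82 82 85 95
145 90 91 83 82 78 75 73 73 74 75 75 75 74 75 77 78 81 82 81 81 81 86 95
146 90 91 78 77 75 74 73 75 76 77 77 77 75 77 80 78 81 80 78 77 80 85 95
147 90 91 76 77 75 75 76 77 78 78 77 76 76 77 79 76 77 76 74 73 78 84 95
148 90 91 78 78 77 76 78 79 79 77 76 74 75 76 76 73 73 72 72 71 78 84 95
149 90 91 79 78 76 77 79 78 77 75 73 72 73 73 73 72 71 71 70 70 79 84 95
150 90 91 78 76 75 76 77 76 74 73 71 70 71 71 70 70 70 70 71 71 80 84 95
151 90 90 76 74 74 75 74 73 72 71 70 70 70 70 70 70 71 73 75 75 82 84 95
152 90 91 73 71 72 72 72 70 70 69 70 70 69 69 72 75 74 78 81 77 84 84 95
153 90 91 72 70 71 70 70 69 70 69 70 71 74 76 79 83 80 82 84 79 84 84 95
154 89 90 71 69 70 70 70 70 71 72 75 75 82 84 84 88 83 82 85 80 83 84 94
155 88 90 72 68 69 70 71 72 74 80 81 81 87 89 85 89 85 83 86 80 83 84 94
156 87 88 75 69 72 75 77 78 81 84 87 84 89 91 87 90 85 82 86 80 83 84 94
157 87 86 79 72 78 84 85 82 85 87 90 86 89 91 87 90 86 83 86 81 83 84 94
158 85 85 83 80 84 88 89 85 87 87 91 86 89 91 87 91 86 83 87 81 83 84 94
159 85 85 85 86 89 90 91 86 87 88 91 87 89 91 87 90 86 83 87 81 83 83 94
```

View pics/t6d.png

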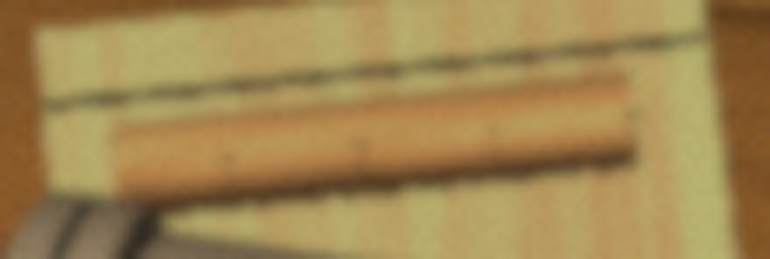

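```bash
cat >> fin.py <<'E'
def meas2(im,v0,v1,u0,u1,thr=.80):
    a=cv2.GaussianBlur(im,(3,3),0).astype(float);q=a[...,1]/(a[...,0]+1)
    T=[];B=[]
    for u in range(u0,u1,2):
        rr=[v for v in range(v0,v1) if q[v,u]<thr]
        if len(rr)<6: continue
        t,b=rr[0],rr[-1]
        T.append((u,t-(thr-q[t,u])/(q[t-1,u]-q[t,u])));B.append((u,b+(thr-q[b,u])/(q[b+1,u]-q[b,u])))
    res=[]
    for E in(T,B):
        w=(ray('top',np.array(E),24.)[:,:2]-O)@np.c_[ex,ey]
        k,b=np.polyfit(w[:,1],w[:,0],1)
        for _ in range(3):
            s=abs(w[:,0]-k*w[:,1]-b)<2;k,b=np.polyfit(w[s,1],w[s,0],1)
        res.append((k,b))
    (k1,b1),(k2,b2)=res
    print('axis x',round((b1+b2)/2,1),'width',round(b1-b2,1),'yaws',-np.degrees([k1,k2]).round(2))
E
python3 - <<'E'
from fin import *
a=cv2.imread('pics/top1.png')[:,:,::-1].copy();b=cv2.imread('pics/t6.png')[:,:,::-1].copy()
meas2(a,176,210,222,286);meas2(a,238,260,226,294);meas2(b,136,161,217,277)
print((ray('top',[(211.2,151),(285.3,144.8)],24.)[:,:2]-O)@np.c_[ex,ey])
E
```

```text
axis x -148.5 width 31.5 yaws [2.6  2.28]
axis x -279.9 width 28.3 yaws [0.31 1.66]
axis x -33.4 width 33.4 yaws [ 0.55 -0.24]
[[-31.28521166  94.39455374]
 [-34.41353824 -87.78601651]]
```

Dowel: 33 to 34 mm short of the line, square to within about 0.4° and centred to about 1.5 mm. I return and make two more strokes.

```bash
python3 -m handwheel '[[0.04,0,0,0],[0.045,0,0,0],[0.045,0,0,0],[0.045,0,0.01,0],[0.04,0,0.02,0],[0.019,0,0.03,0],[0,0,0.018,0],[0,0,0.003,0],[0,0,0,0]]'; python3 -m handwheel '[[0,0,0.003,0],[0,0,0.002,0],[0,0,0,0]]'
```

```text
time: 14.85
tool_pos: [644.0, 76.9, 28.2]
tcp_rot: [-180.0, 0.1, 12.2]
ft_force: [1.2, -0.3, 0.5]
finger_gap: 85.3
grip_force: 0.0
time: 15.15
tool_pos: [645.1, 76.8, 25.7]
tcp_rot: [180.0, -0.1, 12.2]
ft_force: [-1.0, 0.1, 2.2]
finger_gap: 85.3
grip_force: 0.5
```

```bash
python3 -m handwheel '[[0,0,0.001,0],[0,0,0,0]]';python3 -m handwheel '[[0.003,0,0,0],[0.006,0,0,0],[0.007,0,0,0],[0.007,0,0,0],[0.006,0,0,0],[0.003,0,0,0],[0,0,0,0]]'|grep -E "pos|ft";  python3 -m handwheel '[[0,0,-0.006,0],[-0.016,0,0,0],[0,0,0.004,0],[0,0,0.002,0],[0,0,0,0]]'|grep -E "pos|ft"; python3 -m handwheel '[[0.003,0,0,0],[0.006,0,0,0],[0.007,0,0,0],[0.007,0,0,0],[0.006,0,0,0],[0.003,0,0,0],[0,0,0,0],[0,0,0,0]]'|grep -E "pos|ft|time"
python3 -m handwheel '[[0,0,-0.006,0],[0,0,-0.03,0],[-0.03,0,-0.03,0],[-0.04,0,-0.02,0],[-0.045,0,0,0],[-0.045,0,0,0],[-0.045,0,0,0],[-0.045,0,0,0],[0,0,0,0]]'
python3 - <<'E'
from fin import *
im=snap('top','t7.png')
meas2(im,118,155,214,272)
cv2.imwrite('pics/t7c.png',cv2.resize(im[115:165,195:305,::-1],None,fx=7,fy=7,interpolation=cv2.INTER_CUBIC))
E
```

```text
time: 15.35
tool_pos: [645.7, 77.0, 25.5]
tcp_rot: [180.0, -0.2, 12.2]
ft_force: [-1.5, -0.2, 6.6]
finger_gap: 85.8
grip_force: 3.5
tool_pos: [677.6, 83.9, 25.7]
ft_force: [0.9, 1.5, 7.6]
tool_pos: [661.7, 80.5, 25.3]
ft_force: [-1.5, 0.9, 9.5]
time: 17.35
tool_pos: [693.7, 87.5, 25.7]
ft_force: [0.7, 0.7, 9.9]
time: 18.25
tool_pos: [439.7, 33.8, 106.3]
tcp_rot: [-179.9, 0.4, 12.2]
ft_force: [0.2, -0.0, 0.5]
finger_gap: 85.6
grip_force: 0.0
 ** On entry to DLASCL parameter number  4 had an illegal value
 ** On entry to DLASCL parameter number  4 had an illegal value
 ** On entry to DLASCL parameter number  4 had an illegal value
 ** On entry to DLASCL parameter number  4 had an illegal value
 ** On entry to DLASCL parameter number  5 had an illegal value
 ** On entry to DLASCL parameter number  4 had an illegal valuefin.py:35: RuntimeWarning: divide by zero encountered in scalar divide
  T.append((u,t-(thr-q[t,u])/(q[t-1,u]-q[t,u])));B.append((u,b+(thr-q[b,u])/(q[b+1,u]-q[b,u])))
h.py:8: RuntimeWarning: invalid value encountered in matmul
  d=np.c_[(np.atleast_2d(uv)-[c['cx'],c['cy']])/[c['fx'],c['fy']],np.ones(len(np.atleast_2d(uv)))]@R
h.py:9: RuntimeWarning: invalid value encountered in multiply
  return C+d*((z-C[2])/d[:,2])[:,None]
Traceback (most recent call last):
  File "fin.py", line 39, in meas2
    k,b=np.polyfit(w[:,1],w[:,0],1)
        ~~~~~~~~~~^^^^^^^^^^^^^^^^^
numpy.linalg.LinAlgError: SVD did not converge in Linear Least Squares
```

```bash
sed -i 's/rr=\[v for v in range(v0,v1) if q\[v,u\]<thr\]/e=141-(u-203)*.064 if v0==0 else 0; rr=[v for v in (range(v0,v1) if v0 else range(round(e-10),round(e+9))) if q[v,u]<thr]/' fin.py
python3 - <<'E'
from fin import *
im=cv2.imread('pics/t7.png')[:,:,::-1].copy()
for t in(.79,.8,.81): meas2(im,0,0,214,274,t)
cv2.imwrite('pics/t7c.png',cv2.resize(im[115:165,195:305,::-1],None,fx=7,fy=7,interpolation=cv2.INTER_CUBIC))
E
```

```text
axis x 0.4 width 29.5 yaws [ 0.59 -5.87]
axis x 0.5 width 30.7 yaws [ 0.67 -5.79]
axis x -0.1 width 32.8 yaws [ 0.86 -7.72]
```

View pics/t7c.png

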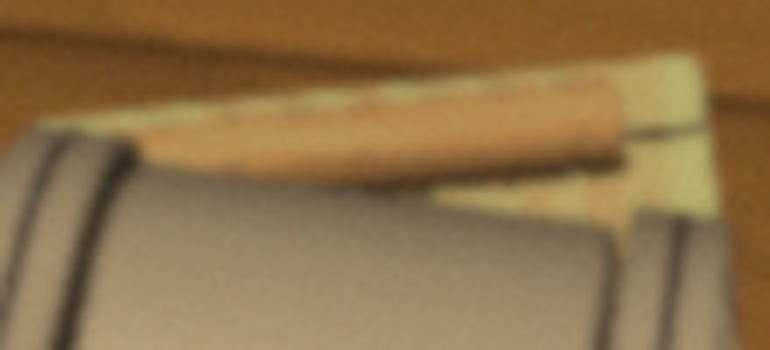

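The arm still covers the dowel's left half. The visible right end, at crop (620,125), has the line stub emerging mid-thickness. I clear the arm to the side and measure again.

```bash
python3 -m handwheel '[[0,0.0,-0.045,0],[0,0,-0.045,0],[0,0.045,0,0],[0,0.045,0,0],[0,0.045,0,0],[0,0.045,0,0],[0,0.045,0,0],[0,0.045,0,0],[0,0,0,0]]'|grep -E "time|pos"
python3 - <<'E'
from fin import *
im=snap('top','t8.png')
for t in(.79,.8,.81): meas2(im,0,0,212,280,t)
cv2.imwrite('pics/t8c.png',cv2.resize(im[115:165,195:305,::-1],None,fx=7,fy=7,interpolation=cv2.INTER_CUBIC))
E
```

```text
time: 19.2
tool_pos: [505.2, -235.2, 199.1]
axis x -1.3 width 33.0 yaws [ 0.74 -0.1 ]
axis x -1.1 width 34.0 yaws [ 0.68 -0.07]
axis x 0.5 width 38.3 yaws [ 3.86 -0.16]
```

View pics/t8c.png

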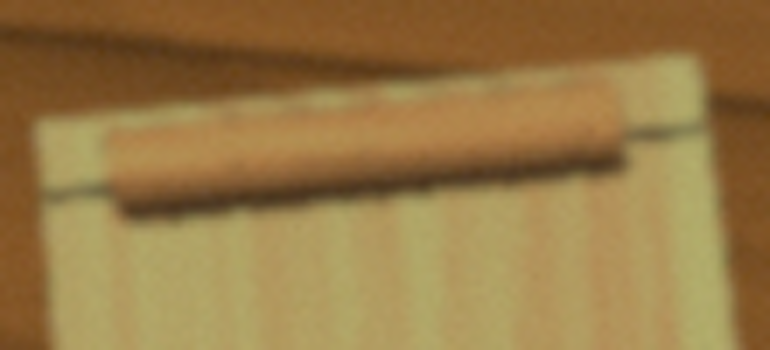

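The crop shows the dowel lying on the line, with line stubs emerging from both ends at mid-thickness, at (80,192) and (660,133). Axis is within about 1 mm of the line and square to about 0.5°. I check the centring along the line and that nothing else moved, then hand in.

```bash
python3 - <<'E'
from fin import *
w=(ray('top',[(210.2,139.3),(284.1,133.3)],24.)[:,:2]-O)@np.c_[ex,ey]
e=(ray('top',[(195+44/7,115+193/7),(195+706/7,115+127/7)],9.)[:,:2]-O)@np.c_[ex,ey]
dy=w[:,1].mean()-e[:,1].mean();print(w[:,1],e[:,1],'dy',dy)
a=cv2.imread('pics/s2.png').astype(int);b=r.snapshot('scene')[:,:,::-1].astype(int)
d=abs(a-b).max(2)>50
for n,(u,v) in dict(glue=(157,160),sander=(371,320)).items(): print(n,d[v-20:v+20,u-20:u+20].sum())
t=cv2.imread('pics/top1.png').astype(int);q=cv2.imread('pics/t8.png').astype(int)
print('pencil',(abs(t-q).max(2)>50)[228:242,216:282].sum())
if abs(dy)<4: print(r.hand_in())
E
```

```text
[ 94.57064575 -88.28075164] [ 119.01836012 -118.89213161] dy 3.0818328008098845
glue 0
sander 0
pencil 0
the job is handed in; nothing more can be done
None
```

I rolled the loose dowel onto the pencil line and handed the job in. My last measurement puts its axis within about 1 mm of the line, square to about 0.5° and about 3 mm off centre along it. The pencil, glue bottle and sanding block showed no movement; I didn't check the steel square by camera, but the arm never worked near it.

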